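# Pry the retaining clip off an idler pulley's axle

### The arm

A 6-joint arm with a two-finger parallel gripper is mounted at the origin on a cart in front of the work surface, level with it; the furniture and walls round the work are solid. World frame = base frame: x ahead of the robot, y to its left, z up, the work surface at z = 0. Lengths are in mm, angles in rad, forces in N, time in s.
With the tool pointing down it reaches from about 325 to 775 mm from the base axis. Payload 5.5 kg.
Tool frame: the origin (TCP) lies between the finger pads; the fingertips stand 8 mm ahead of it and the grasp point (between the pads) lies 11 mm behind it (r.tip_extent is the distance from the TCP to the fingertips, in mm); z points along the fingers, y is the line along which they close (so a half turn about z gives the same grasp; the last joint's range is limited). The gripper opens to 85 mm and grips with 20 to 120 N. Pads are 22 mm wide; open, the fingers measure 114 mm over their backs; the gripper's body (76 mm by 85 mm) begins 54 mm behind the grasp point. The pads swing forward as they close: fully open they stand 13 mm farther back than shut.
Start: joints at [1.25, 0.091, 1.231, -0, 1.82, -0.057], TCP at [156.455, 579.257, 239.275] pointing down, gripper open.
Joint ranges: [-2.87, 2.87], [-0.86, 2.18], [0.17, 2.46], [-1.51, 4.65], [0.06, 2.69], [-2.65, 2.65]. Speed limits (rad/s): [2.57, 2.57, 3.01, 3.14, 3.14, 3.14].

### API

Orientations are given as a unit quaternion [w, x, y, z].
In Python, from bench import r gives the robot as it stands. The module is installed in compiled form; this text tells all that it offers.
- The arm moves only by the tool servo_tool, never from a script. Its argument "increments" is a list of rows, each an object with "rot": the turn, a rotation vector about the tool's x, y, z in rad, a list of three; "travel": the shift along the tool's x, y, z in cm, a list of three; "gripper": the closure in counts, from 0 (fully open) to 255 (shut). A call has 1 to 20 rows; each row is the pose to reach, as a shift and turn from the pose commanded when the call began, along the tool's axes at that moment; what a row does not reach only later rows make up. A row lasts 1/10 s, in which the tool goes at most 50 mm and 8.59 degrees, less where a joint would pass 70% of its speed; a pose out of reach is approached as far as the arm can. A call with a gripper value outside its range is refused whole. The fingers move at their own pace and stop on an object; "squeeze" is the grip in N (left out, the last holds). Time passes only in rows, so rows that repeat a pose let the fingers close. It gives the time, the measured TCP pose, the force, the opening and the grip force at its end, in the units of the state.
- r.get_obs(): the state, without advancing time (a new reading comes with each control period).
- r.get_image(name): name is "scene" or "side" or "wrist"; returns a dict with "image" (480x640x3 uint8, blue, green, red), "depth" (480x640 float32, mm along the optical axis (not along the pixel's ray), 0 where there is no reading), "vertical_fov" (degrees; the focal length in pixels is half the picture's height over the tangent of half this angle, whatever the lens; pixels are square), "cx", "cy" (the principal point, pixels), "extrinsics" (4x4, takes a point from world to camera coordinates). Camera axes: x right, y up, looking along -z (the intrinsics and any distortion apply to the point x, -y, -z); pixel columns grow to the right and rows downward; lengths in mm; the calibration is good to about 2 mm. A picture is of the moment at which its call begins.
- r.job_done(): hands the job in; it is judged then, once.
Trained networks look in a picture, given as the dict that the camera call returned (one of the last four; its "shot" number tells which), for a name from the list of things; names that differ only in an ending like _2 or _b are one class to them, and where a whole thing is asked for, a point or a joint stands for the part that bears it (a point fixed in the world has none). Each returns a list of dicts, best first, with "conf" (0 to 1); they miss things now and then, are a little off and sometimes report something else, mostly with a low value. They report only what shows in the picture. A call takes as long as a camera call.
- r.look_for(picture, label): "location" ([column, row] in pixels, amid what is visible of it).
- r.spot_point(picture, label): "location" ([column, row] in pixels: a listed point, or the origin of a listed thing).
The state is a dict: "time_s": time; "q": joint angles; "dq": joint speeds; "joint_torque": joint torques, N m; "tcp_pos": TCP position; "orientation": TCP orientation; "force": force on the tool from outside, world axes, zero at the start; "torque": the same for the moment, N m; "width": opening from 0.0 (shut) to 1.0 (fully open); "finger_force": force on a finger pad.
Only numpy, scipy, OpenCV 4.12 (cv2) and the standard library are available. Lean on these libraries where they do the work, as an engineer would, in place of code of your own. Each camera call takes 0.05 s, during which the arm holds its last target. There are 200 camera calls.

### The job

The idler pulley has to come off its axle, so its retaining clip must go first: take the hooked pick from its wooden rest, hook the pick's tip inside the clip's pull bow and pry the clip out of its groove until it is clear of the axle. Feel your way with a light touch, for the bearing seal under the tip dents easily: no hard pressing or yanking, no fingers on the clip, the clip must not spring away, and the other things on the bench stay where they are. Leave the clip lying there beside the axle and lay the pick back in its rest.

Things in the scene. Friction and masses are not known exactly. Their poses are not given: they have to be found in the camera images.
- pick: Hooked pick, 72 g. Origin: middle of its wooden handle (square 16 x 16 mm, 104 mm long along the pick's x, z up; grasp it there, across y). A thin steel blade leaves the +x end and turns down (-z) into a hook of 3 mm round wire with a ball end. Nominally the hook's centre line is 100 mm from the origin along +x, its lowest point 34 mm below the origin.
- pick_neck (a point): Brass collet at the front of the pick's handle, 56 mm from its middle along +x, same axes. It clamps the blade, differently each time: the blade stands out up to 8 mm more or less than said, and is bent up or down here by up to 0.09 rad, so the tip is up to 4 mm high or low (a tip low by d is also 0.8 d nearer the handle). No sideways error. It does not give under the forces of this work.
- clip: Retaining clip, 30 g: flat horseshoe of bright spring steel, 3 mm thick, 32 x 30 mm, in the axle's groove, flat on the pulley's face. Origin: ring's middle, underside, on the axle's axis. Two sprung arms grip the groove at the open +x side. Pulled along its own -x it lets go after 3 to 6 mm at some 5 to 10 N, and is clear after 20 mm. In place it can turn about the axle but not lift off.
- clip_window (a point): Middle of the window behind the clip's pull bow, at the clip's underside, clip's axes, 12.5 mm from its origin along -x: open down to the pulley's face, 5 mm wide along x (from the axle's side to the bow's inner edge) and 12 mm along y. The hook goes in here. The bow, a bar along y, is 4.6 mm wide (inner edge 2.5 mm from this point along -x).
- idler: Idler pulley on a steel plate bolted to the bench (fixed). Origin: on the upright axle's axis at bench height. Pulley 100 mm across; its flat hard upper face is 38 mm above the origin, as is the seated clip's underside. Above it stands only the axle's end, 20 mm thick, top 10 mm above the face, with the clip's groove at its foot. Plate 8 mm thick, out to 114 mm along +x; bolt heads 16 mm high.
- rest: Plywood rest of the pick (fixed), base 104 x 56 x 8 mm; origin: middle of the underside. Two uprights at 38 mm along +x and -x, 10 mm thick, 66 mm clear between them for the fingers, each with a notch: floor 48 mm above the bench and 18 mm wide, opening to 31 mm at the top, 67 mm up. The handle lies in both, along x, its middle over the rest's, axis 56 mm above the bench, hook down.
- spanner: Bystander: combination spanner 204 mm long lying flat; origin at the middle of its underside.
- grease_tub: Bystander: black tub with a screw lid, 66 mm across, 79 mm high; origin at the middle of its underside.
- screw_tin: Bystander: hinged tin 84 x 123 x 41 mm; origin at the middle of its underside.

How it is judged:
By the outcome, as a careful person would: the job done as asked, in the order asked, and still so for the second after the job is handed in, with the robot touching nothing.
It also fails if it takes over 64 s, if anything falls off the work surface, if the arm or the gripper's body presses on something with over 40 N, if the wrist force passes 120 N, or if a joint passes its speed limit or range.

## Working session

There is one attempt and no reset: what is moved stays moved. The work goes in short steps, Python scripts to look and compute and a tool call to move; the robot and the scene stay as the last step left them, time stands still between calls to the robot, and variables do not carry over. Pictures are saved under pics/ and viewed, at most 10 in all, crops included, and the job is handed in when it is done.

Besides the shell and the picture viewer there is one more tool, called after "Emit:" as name([rows], argument=value, ...), one row to a line, values as JSON. servo_tool: Moves the arm, as the interface text tells. Its arguments: {"type":"object","properties":{"increments":{"type":"array","items":{"type":"object","properties":{"rot":{"type":"array","items":{"type":"number"}},"travel":{"type":"array","items":{"type":"number"}},"gripper":{"type":"number"}}}},"squeeze":{"type":"number"}},"required":["increments"]}

```bash
mkdir -p pics; cat > h.py <<'E'
import numpy as np, cv2
from bench import r
from scipy.spatial.transform import Rotation as R
def K(p):
    f=240/np.tan(np.radians(p["vertical_fov"])/2); return f,p["cx"],p["cy"]
def ray(p,uv):
    f,cx,cy=K(p); E=np.array(p["extrinsics"]); d=np.array([(uv[0]-cx)/f,-(uv[1]-cy)/f,-1.])
    return -E[:3,:3].T@E[:3,3], E[:3,:3].T@d
def atz(p,uv,z):
    c,d=ray(p,uv); return c+d*(z-c[2])/d[2]
def atd(p,uv,n=1):
    u,v=int(round(uv[0])),int(round(uv[1])); w=p["depth"][max(v-n,0):v+n+1,max(u-n,0):u+n+1]; w=w[w>0]
    if not len(w): return None
    c,d=ray(p,uv); return c+d*np.median(w)
def cloud(p):
    f,cx,cy=K(p);E=np.array(p["extrinsics"]);D=p["depth"];v,u=np.mgrid[:480,:640]
    d=np.stack([(u-cx)/f,-(v-cy)/f,-np.ones_like(D)],-1)*D[...,None]
    return (d-E[:3,3])@E[:3,:3]
def proj(p,X):
    f,cx,cy=K(p);E=np.array(p["extrinsics"]);q=E[:3,:3]@np.array(X)+E[:3,3];return cx+f*q[0]/-q[2],cy-f*q[1]/-q[2]
def pose():
    o=r.get_obs();q=o["orientation"];return np.array(o["tcp_pos"]),R.from_quat([q[1],q[2],q[3],q[0]]),o
E
cat > a.py <<'E'
from h import *
np.set_printoptions(precision=1,suppress=True)
print(r.get_obs())
for n in ["scene","side","wrist"]:
    p=r.get_image(n); cv2.imwrite(f"pics/{n}0.png",p["image"]); print(n,{k:p[k] for k in p if k not in("image","depth","extrinsics")}, "cam",ray(p,(320,240))[0])
    for l in ["pick","pick_neck","clip","clip_window","idler","rest","spanner","grease_tub","screw_tin"]:
        for s in r.spot_point(p,l)[:2]:
            print(l,round(s["conf"],2),np.round(s["location"]),atd(p,s["location"]),{"rest":atz(p,s["location"],0),"idler":atz(p,s["location"],0),"pick":atz(p,s["location"],56),"pick_neck":atz(p,s["location"],56)}.get(l,atz(p,s["location"],38)))
E
python3 a.py
```

```text
{'time_s': 0.0, 'q': array([ 1.3,  0.1,  1.2,  0. ,  1.8, -0.1]), 'dq': array([ 0., -0.,  0.,  0.,  0.,  0.]), 'joint_torque': array([ -0. , -45.9, -41.8,  -0. ,   0. ,   0. ]), 'tcp_pos': array([156.4, 579. , 238.1]), 'orientation': array([-0. ,  0.1,  1. , -0. ]), 'force': array([-0. , -1. , -0.2]), 'torque': array([-0., -0.,  0.]), 'finger_force': 0.0, 'width': 0.9965164456988854}
scene {'vertical_fov': 55.99489755622892, 'cx': 316.67440305069704, 'cy': 244.6884669230011, 'shot': 1} cam [  68.8 -431.6  714.6]
pick 0.67 [233. 211.] [521.9 373.6  62.4] [526.3 381.4  56. ]
pick_neck 0.72 [247. 200.] [579.2 397.4  56.2] [579.3 397.7  56. ]
clip 0.56 [306. 237.] [592.3 186.5  50.2] [601.9 197.8  38. ]
clip_window 0.36 [303. 240.] [588.5 190.7  40.5] [590.4 193.   38. ]
idler 0.73 [310. 252.] [573.4 150.1  40.6] [603.8 185.1   0. ]
rest 0.95 [231. 234.] [497.8 361.5  10.2] [504. 373.   0.]
spanner 0.72 [304. 242.] [583.4 183.8  43.3] [587.5 188.7  38. ]
spanner 0.7 [307. 250.] [571.9 159.7  39.3] [572.9 160.8  38. ]
grease_tub 0.57 [355. 369.] [ 416.3 -138.1   49.6] [ 422.4 -133.    38.
[... 346 characters left out ...]
68.] [596.4 201.8  42.1] [598.3 194.8  38. ]
clip_window 0.6 [305. 267.] [586.7 191.6  38.1] [586.7 191.4  38. ]
idler 0.65 [301. 284.] [585.2 229.9  23.1] [595.4 193.2   0. ]
rest 0.71 [321. 349.] [510.1 388.3   8.3] [512.6 377.8   0. ]
spanner 0.55 [210. 337.] [697.4 390.3   1.5] [674.5 435.7  38. ]
grease_tub 0.9 [400. 226.] [434.6 -85.9  12.3] [430.6 -30.9  38. ]
grease_tub 0.59 [211. 332.] [697.6 383.6   7.6] [678.3 422.2  38. ]
screw_tin 0.86 [352. 234.] [530.1   8.1  25.9] [526.   32.5  38. ]
screw_tin 0.66 [297. 267.] [599.2 200.5  42.5] [601.4 192.8  38. ]
wrist {'vertical_fov': 62.136516866920395, 'cx': 321.53818606002096, 'cy': 232.1737805246123, 'shot': 3} cam [ 88.4 598.6 374.7]
```

View pics/side0.png

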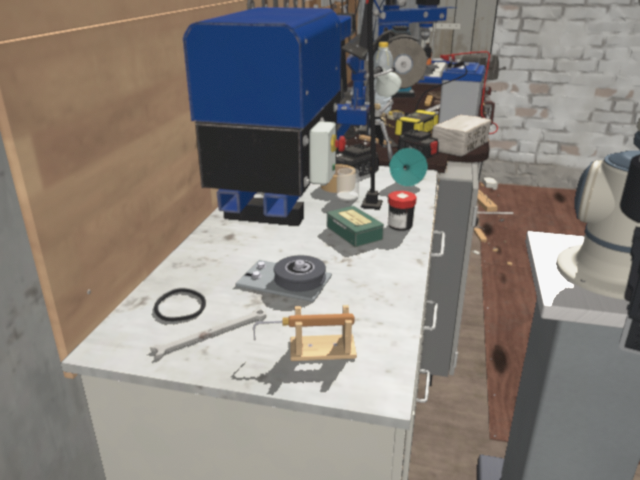

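View pics/scene0.png

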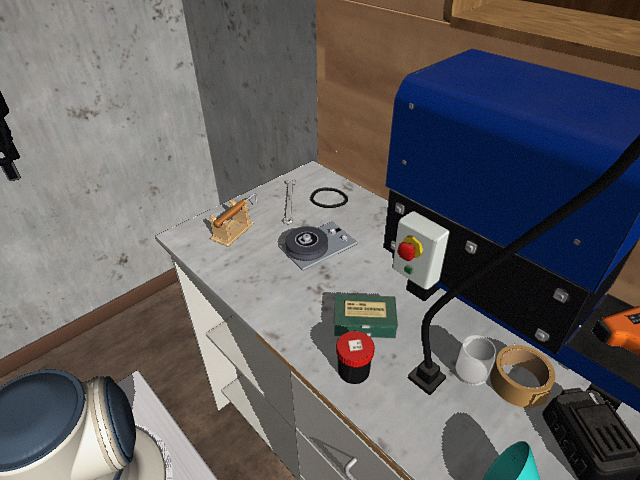

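The side view shows the pick in its rest at (320,320), hook toward +x (away from the robot), with the pulley and clip at (300,267). The scene view agrees. Next I work out the wrist camera offset and a close-look pose.

```bash
cat > b.py <<'E'
from h import *
np.set_printoptions(precision=3,suppress=True)
p=r.get_image("wrist");t,Q,o=pose();c,d=ray(p,(p["cx"],p["cy"]))
print(Q.as_matrix()); print("cam in tool",Q.inv().apply(c-t),"axis in tool",Q.inv().apply(d))
for g in [(600,290,260),(560,280,300)]:
    print(g,Q.inv().apply(np.array(g)-t)/10)
E
python3 b.py
```

```text
[[-0.965  0.261 -0.   ]
 [ 0.261  0.965 -0.   ]
 [ 0.    -0.    -1.   ]]
cam in tool [  70.773    0.882 -135.433] axis in tool [-0.275  0.002  0.962]
(600, 290, 260) [-50.363 -16.357  -2.073]
(560, 280, 300) [-46.762 -18.366  -6.073]
```

```bash
python3 - <<'E'
from h import *
t,Q,o=pose(); print(Q.inv().apply(np.array([540,285,240])-t)/10)
E
```

```text
[-44.70101477 -18.40482612  -0.07329698]
```

Emit:
servo_tool([
  {"travel":[-44.7,-18.4,0],"rot":[0,0,-0.43],"gripper":100},
  {"travel":[-44.7,-18.4,0],"rot":[0,0,-0.43],"gripper":100},
  {"travel":[-44.7,-18.4,0],"rot":[0,0,-0.43],"gripper":100},
  {"travel":[-44.7,-18.4,0],"rot":[0,0,-0.43],"gripper":100},
  {"travel":[-44.7,-18.4,0],"rot":[0,0,-0.43],"gripper":100},
  {"travel":[-44.7,-18.4,0],"rot":[0,0,-0.43],"gripper":100},
  {"travel":[-44.7,-18.4,0],"rot":[0,0,-0.43],"gripper":100},
  {"travel":[-44.7,-18.4,0],"rot":[0,0,-0.43],"gripper":100},
  {"travel":[-44.7,-18.4,0],"rot":[0,0,-0.43],"gripper":100},
  {"travel":[-44.7,-18.4,0],"rot":[0,0,-0.43],"gripper":100},
  {"travel":[-44.7,-18.4,0],"rot":[0,0,-0.43],"gripper":100},
  {"travel":[-44.7,-18.4,0],"rot":[0,0,-0.43],"gripper":100},
])

```text
time_s: 2.75
tcp_pos: [540.4, 284.4, 238.8]
orientation: [-0.001, -0.082, 0.997, 0.0]
force: [-0.4, -0.5, 0.0]
width: 0.609
finger_force: 0.0
```

```bash
cat > c.py <<'E'
from h import *
import sys
np.set_printoptions(precision=1,suppress=True)
t,Q,o=pose(); print(t,Q.as_matrix()[:2,0].round(3),o["width"],o["force"],o["time_s"])
p=r.get_image("wrist"); cv2.imwrite(f"pics/{sys.argv[1]}.png",p["image"]); np.save("pics/d.npy",p["depth"])
import pickle; pickle.dump(p,open("p.pkl","wb"))
Z={"rest":0,"idler":0,"pick":56,"pick_neck":56,"spanner":0}
for l in sys.argv[2].split(","):
    for s in r.spot_point(p,l)[:2]:
        print(l,round(s["conf"],2),np.round(s["location"]),atd(p,s["location"]),atz(p,s["location"],Z.get(l,38)))
E
python3 c.py w1 pick,pick_neck,clip,clip_window,idler,rest,spanner
```

```text
[540.4 284.4 238.8] [-1.  -0.2] 0.6090842404466067 [-0.4 -0.5  0. ] 2.75
pick 0.83 [439. 194.] [511.7 375.3  64.9] [512.9 378.2  56. ]
pick_neck 0.88 [444. 257.] [562.6 392.6  63.4] [564.7 395.5  56. ]
clip 0.76 [206. 248.] [592.9 194.6  48.9] [596.9 191.9  38. ]
clip_window 0.9 [207. 237.] [585.9 192.2  39. ] [586.2 191.9  38. ]
idler 0.78 [218. 236.] [582.8 202.5  42.2] [597.  193.3   0. ]
rest 0.56 [420. 181.] [510.1 373.1   8.9] [511.1 375.5   0. ]
rest 0.41 [438. 195.] [512.7 374.   65.3] [521.5 395.2   0. ]
spanner 0.72 [381. 354.] [694.  374.5   9.3] [699.7 377.1   0. ]
```

View pics/w1.png

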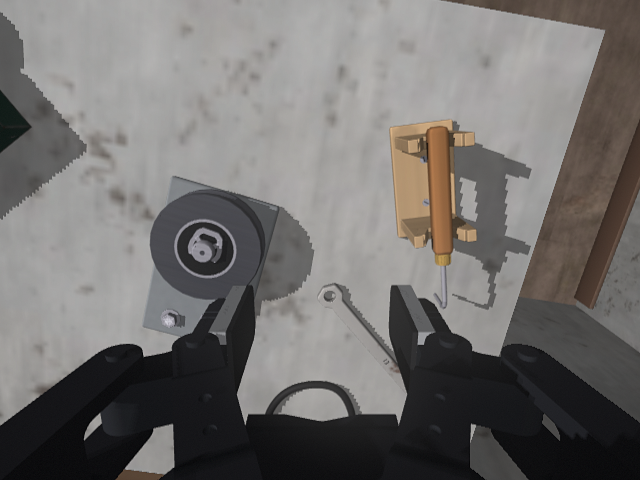

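The wrist view shows the clip at (206,245) with its bow toward the top (robot side, so the pull is toward −x). The pick lies in the rest from (437,128) to (443,305). Next I fit the handle axis from depth and crop the clip.

```bash
cat > d.py <<'E'
from h import *
import pickle
np.set_printoptions(precision=1,suppress=True)
p=pickle.load(open("p.pkl","rb")); C=cloud(p)
hsv=cv2.cvtColor(p["image"],cv2.COLOR_BGR2HSV)
m=np.zeros((480,640),bool); m[125:252,424:456]=1
m&=(hsv[...,1]>140)&(C[...,2]>58)&(C[...,2]<68)
P=C[m]; print(len(P),np.median(P[:,2]))
top=P[P[:,2]>np.percentile(P[:,2],40)]
(x,y,w,h,a)=(0,0,0,0,0)
mu=top[:,:2].mean(0);d=np.linalg.svd(top[:,:2]-mu)[2][0] if len(top)<3000 else np.linalg.eigh(np.cov(top[:,:2].T))[1][:,-1]
d*=np.sign(d[0]);s=(top[:,:2]-mu)@d;print("mu",mu,"yaw",round(float(np.arctan2(d[1],d[0])),3),"mid",mu+d*(s.min()+s.max())/2,s.min(),s.max(),"n width",np.percentile((top[:,:2]-mu)@[-d[1],d[0]],[2,98]))
# blade
for v in range(255,312,5):
    row=C[v,430:465]; k=(row[:,2]>15)&(row[:,2]<75); 
    if k.any(): print(v,row[k][np.argmax(row[k][:,2])])
c=p["image"][215:275,170:245]; cv2.imwrite("pics/clip1.png",cv2.resize(c,None,fx=8,fy=8,interpolation=cv2.INTER_CUBIC))
E
python3 d.py
```

```text
1684 64.45356217003004
mu [493.9 371.6] yaw 0.293 mid [501.2 373.7] -31.937570888830102 47.16563143845095 n width [-6.1  6.1]
255 [561.1 389.4  64.1]
260 [565.  393.   63.7]
265 [569.3 394.   64. ]
270 [575.1 396.9  59.3]
275 [579.3 398.8  59.5]
280 [584.2 397.5  59.3]
285 [588.3 401.2  59.2]
290 [593.2 400.7  59.1]
295 [597.1 403.3  59.9]
300 [602.  403.8  59.5]
305 [607.5 405.9  57.3]
```

View pics/clip1.png

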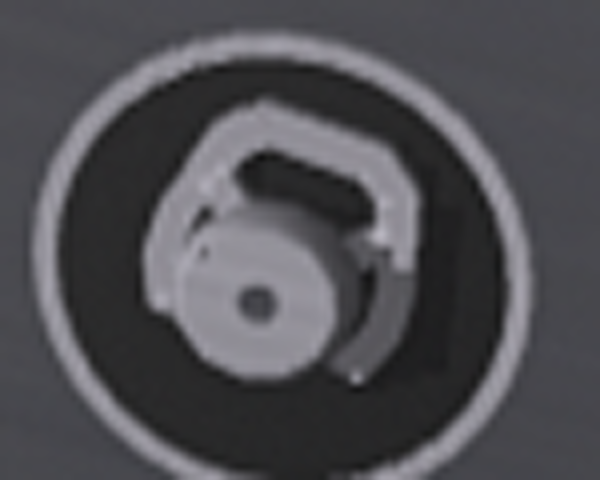

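The crop shows the bow at upper right of the clip, its line tilted about 0.33 rad in the picture, and the open window just below it at about (308,180). I compute the clip's direction and the approach moves. I'll grasp with the camera on the hook side so the tip stays in view.

```bash
python3 - <<'E'
from h import *
import pickle
np.set_printoptions(precision=2,suppress=True)
p=pickle.load(open("p.pkl","rb"))
f=lambda u,v:(170+(u-3.5)/8,215+(v-3.5)/8)
g=lambda u,v,z:atz(p,f(u,v),z)
for n,a,b in [("outer",(265,100),(390,145)),("inner",(262,152),(358,185))]:
    A,B=g(*a,41),g(*b,41); d=B-A; print(n,A,B,"clip x yaw",np.arctan2(d[1],d[0])-np.pi/2, "mid",(A+B)/2)
print("axle top",g(257,305,48))
t,Q,o=pose(); print(t,o["q"],Q.inv().apply(np.array([512.5,377.2,150])-t)/10, Q.as_matrix())
E
```

```text
outer [577.08 187.87  41.  ] [579.9  201.71  41.  ] clip x yaw -0.20109072442329512 mid [578.49 194.79  41.  ]
inner [582.99 188.05  41.  ] [585.01 198.7   41.  ] clip x yaw -0.1870141277881472 mid [584.   193.38  41.  ]
axle top [597.93 190.79  48.  ]
[539.42 285.82 239.59] [ 0.43  0.12  1.2   0.    1.82 -1.31] [1.13 9.46 8.96] [[-0.99 -0.17  0.  ]
 [-0.17  0.99  0.  ]
 [-0.    0.   -1.  ]]
```

Emit:
servo_tool([
  {"travel":[1.1,9.5,9],"rot":[0,0,1.5],"gripper":80},
  {"travel":[1.1,9.5,9],"rot":[0,0,1.5],"gripper":80},
  {"travel":[1.1,9.5,9],"rot":[0,0,1.5],"gripper":80},
  {"travel":[1.1,9.5,9],"rot":[0,0,1.5],"gripper":80},
  {"travel":[1.1,9.5,9],"rot":[0,0,1.5],"gripper":80},
  {"travel":[1.1,9.5,9],"rot":[0,0,1.5],"gripper":80},
  {"travel":[1.1,9.5,9],"rot":[0,0,1.5],"gripper":80},
  {"travel":[1.1,9.5,9],"rot":[0,0,1.5],"gripper":80},
  {"travel":[1.1,9.5,9],"rot":[0,0,1.5],"gripper":80},
  {"travel":[1.1,9.5,9],"rot":[0,0,1.5],"gripper":80},
])

```text
time_s: 4.15
tcp_pos: [513.1, 377.3, 149.4]
orientation: [0.0, 0.621, 0.784, 0.0]
force: [0.2, 0.3, -0.8]
width: 0.685
finger_force: 0.0
```

Emit:
servo_tool([
  {"rot":[0,0,1.514]},
  {"rot":[0,0,1.514]},
  {"rot":[0,0,1.514]},
  {"rot":[0,0,1.514]},
  {"rot":[0,0,1.514]},
  {"rot":[0,0,1.514]},
  {"rot":[0,0,1.514]},
  {"rot":[0,0,1.514]},
  {"rot":[0,0,1.514]},
  {"rot":[0,0,1.514]},
  {"rot":[0,0,1.514]},
])

```text
$.increments[0]: bad value
```

```bash
python3 c.py w2 pick,pick_neck; python3 - <<'E'
from h import *
t,Q,o=pose(); print(t,o["q"],np.arctan2(*Q.as_matrix()[1::-1,0]),o["width"]); print(Q.inv().apply(np.array([512.5,377.2,45])-t)/10)
E
```

```text
[513.1 377.3 149.4] [-0.2  1. ] 0.6846984139494455 [ 0.2  0.3 -0.8] 4.15
pick 0.55 [320. 243.] [511.8 378.9  64.8] [512.4 376.2  56. ]
pick_neck 0.56 [416. 236.] [564.6 395.4  62.9] [566.7 393.8  56. ]
[513.17028591 377.20391298 149.34389527] [ 5.80462574e-01  1.90623453e-01  1.28078840e+00 -2.05392786e-05
  1.67010607e+00  3.39669226e-01] 1.8115876377476778 0.6859409903081678
[ 0.01554565 -0.06599438 10.43438455]
```

View pics/w2.png

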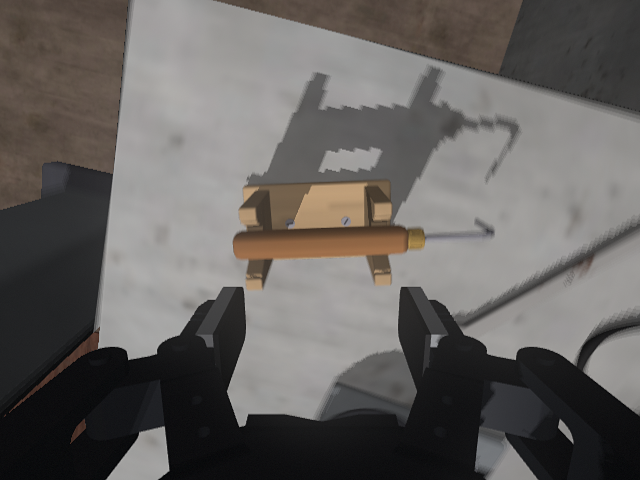

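The view confirms the pick in the rest, its middle at (320,243) and its hook at (490,233). I finish the half turn.

Emit:
servo_tool([
  {"travel":[0,-0.05,5.5],"rot":[0,0,1.519],"gripper":110},
  {"travel":[0,-0.05,5.5],"rot":[0,0,1.519],"gripper":110},
  {"travel":[0,-0.05,5.5],"rot":[0,0,1.519],"gripper":110},
  {"travel":[0,-0.05,5.5],"rot":[0,0,1.519],"gripper":110},
  {"travel":[0,-0.05,5.5],"rot":[0,0,1.519],"gripper":110},
  {"travel":[0,-0.05,5.5],"rot":[0,0,1.519],"gripper":110},
  {"travel":[0,-0.05,5.5],"rot":[0,0,1.519],"gripper":110},
  {"travel":[0,-0.05,5.5],"rot":[0,0,1.519],"gripper":110},
  {"travel":[0,-0.05,5.5],"rot":[0,0,1.519],"gripper":110},
  {"travel":[0,-0.05,5.5],"rot":[0,0,1.519],"gripper":110},
  {"travel":[0,-0.05,5.5],"rot":[0,0,1.519],"gripper":110},
  {"travel":[0,-0.05,5.5],"rot":[0,0,1.519],"gripper":110},
])

```text
time_s: 5.5
tcp_pos: [512.9, 376.9, 94.4]
orientation: [-0.0, 0.989, 0.147, 0.0]
force: [-0.5, -0.4, 0.1]
width: 0.567
finger_force: 0.0
```

```bash
python3 c.py w3 pick,pick_neck; python3 - <<'E'
from h import *
t,Q,o=pose(); print(t,o["q"],np.arctan2(*Q.as_matrix()[1::-1,0]),o["width"]); print(Q.inv().apply(np.array([512.5,377.0,45])-t)/10)
E
```

```text
[512.9 376.9  94.4] [1.  0.3] 0.5669417491546738 [-0.5 -0.4  0.1] 5.5
pick 0.62 [323. 273.] [515.9 378.4  65.1] [512.5 377.3  56. ]
pick_neck 0.97 [323. 152.] [566.2 393.8  63.4] [565.7 393.7  56. ]
[512.92048193 376.86863202  94.27552528] [ 5.80227218e-01  2.07420129e-01  1.35968528e+00 -1.74660463e-06
  1.57450530e+00  1.85884269e+00] 0.29218084448421977 0.5676948165407174
[-0.03639932 -0.02472517  4.92755297]
```

View pics/w3.png

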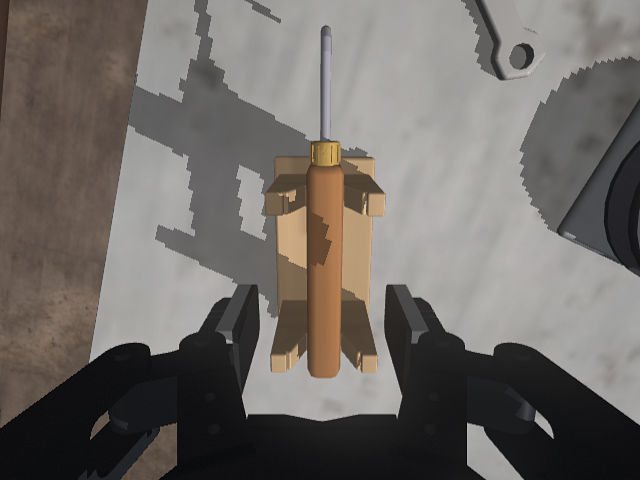

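The handle is centred between the fingers (323,273) and the hook shows at (325,28). Descend and grip.

Emit:
servo_tool([
  {"travel":[0,0,2.5],"rot":[0,0,0],"gripper":110},
  {"travel":[0,0,4.9],"rot":[0,0,0],"gripper":110},
  {"travel":[0,0,4.9],"rot":[0,0,0],"gripper":110},
  {"travel":[0,0,4.9],"rot":[0,0,0],"gripper":255},
  {"travel":[0,0,4.9],"rot":[0,0,0],"gripper":255},
  {"travel":[0,0,4.9],"rot":[0,0,0],"gripper":255},
  {"travel":[0,0,4.9],"rot":[0,0,0],"gripper":255},
  {"travel":[0,0,4.9],"rot":[0,0,0],"gripper":255},
  {"travel":[0,0,4.9],"rot":[0,0,0],"gripper":255},
  {"travel":[0,0,4.9],"rot":[0,0,0],"gripper":255},
], squeeze=90)

```text
time_s: 6.65
tcp_pos: [514.0, 377.3, 47.5]
orientation: [-0.001, 0.99, 0.144, 0.002]
force: [-0.2, -0.6, 6.1]
width: 0.168
finger_force: 88.8
```

Emit:
servo_tool([
  {"travel":[0,0,-1],"rot":[0,0,0],"gripper":255},
  {"travel":[0,0,-3],"rot":[0,0,0],"gripper":255},
  {"travel":[0,0,-6],"rot":[0,0,0],"gripper":255},
  {"travel":[0,0,-9],"rot":[0,0,0],"gripper":255},
  {"travel":[0,0,-9],"rot":[0,0,0],"gripper":255},
  {"travel":[0,0,-9],"rot":[0,0,0],"gripper":255},
])

```text
time_s: 7.25
tcp_pos: [513.2, 377.2, 136.3]
orientation: [-0.0, 0.99, 0.144, 0.001]
force: [-0.6, -0.3, -0.9]
width: 0.167
finger_force: 87.9
```

```bash
cat > e.py <<'E'
from h import *
np.set_printoptions(precision=2,suppress=True)
t,Q,o=pose(); print(t,o["force"],o["width"],o["finger_force"],Q.as_matrix()[:,0])
p=r.get_image("wrist"); C=cloud(p); T=Q.inv().apply((C-t).reshape(-1,3)).reshape(C.shape)
for v in range(0,290,8):
    row=T[v,290:360]; k=(row[:,2]<30)&(row[:,2]>-60)&(p["depth"][v,290:360]>0)
    if k.any(): print(v,k.sum(),row[k][:,1].min().round(1),row[k][:,1].max().round(1),"med",np.median(row[k],0),"top",row[k][np.argmin(row[k][:,2])])
cv2.imwrite("pics/w4.png",p["image"])
for s in r.spot_point(p,"pick")+r.spot_point(p,"pick_neck"): print(s)
s=r.get_image("side"); cv2.imwrite("pics/s4.png",s["image"])
print(proj(s,t),proj(s,t+Q.apply([100,0,20])))
E
python3 e.py
```

```text
[513.21 377.16 136.34] [-0.63 -0.33 -0.88] 0.16731302604085785 87.92166352272034 [0.96 0.28 0.  ]
0 14 -3.4 0.4 med [102.1   -1.51  -6.4 ] top [101.78  -2.23  -7.62]
8 14 -3.4 0.4 med [99.62 -1.51 -8.12] top [99.3  -0.23 -9.45]
16 14 -3.4 0.3 med [97.25 -1.5  -9.46] top [ 97.1   -1.36 -10.14]
24 14 -3.4 0.4 med [95.11 -1.5  -9.83] top [ 94.98  -0.5  -10.5 ]
32 14 -3.3 0.4 med [ 92.83  -1.49 -10.93] top [ 92.72  -0.5  -11.51]
40 14 -3.3 0.4 med [ 90.86  -1.49 -10.27] top [ 90.65  -2.48 -11.48]
48 14 -3.4 0.4 med [ 88.72  -1.48 -10.44] top [ 88.54  -3.05 -11.57]
56 14 -3.4 0.4 med [ 86.58  -1.48 -10.55] top [ 86.42  -2.48 -11.68]
64 14 -3.4 0.4 med [ 84.45  -1.47 -10.39] top [ 84.24  -1.33 -12.06]
72 14 -3.4 0.4 med [ 82.24  -1.47 -10.71] top [ 82.14  -2.19 -11.63]
80 14 -3.4 0.5 med [ 80.08  -1.46 -10.34] top [ 79.95  -1.32 -11.87]
88 14 -3.4 0.5 med [ 77.84  -1.46 -10.65] top [ 77.79  -1.31 -11.38]
96 14 -3.4 0.5 med [ 75.6   -1.45 -10.55] top [ 75.54  -3.07 -11.79]
104 14 -3.4 0.5 med [ 73.34  -1.45 -10.72] top [ 73.3   -1.59 -11.69]
112 13 -3.4 0.5 med [ 71.06  -1.29 -10.23] top [ 
[... 1115 characters left out ...]
[ 33.18  -4.28 -18.1 ]
248 50 -9.3 6.6 med [ 30.14  -1.34 -16.74] top [ 30.75   1.28 -18.55]
256 50 -9.3 6.7 med [ 27.54  -1.34 -16.87] top [ 28.09  -2.12 -18.46]
264 47 -9.0 6.3 med [ 24.88  -1.49 -16.91] top [ 25.45   1.32 -18.44]
272 48 -9.0 6.4 med [ 22.14  -1.33 -16.83] top [ 22.73  -6.52 -18.37]
280 48 -9.1 6.3 med [ 19.37  -1.32 -16.78] top [ 20.11  -2.11 -18.57]
288 70 -12.6 12.2 med [ 16.27  -0.35 -16.09] top [ 17.35  -3.06 -18.51]
{'location': [319.1, 326.5], 'conf': 0.87}
{'location': [323.6, 167.5], 'conf': 0.61}
{'location': [325.0, 166.5], 'conf': 0.97}
(np.float64(320.5271545100948), np.float64(274.9640895935273)) (np.float64(254.1069975147152), np.float64(288.55987701078436))
```

```bash
python3 - <<'E'
from h import *
import pickle
np.set_printoptions(precision=1,suppress=True)
p=pickle.load(open("p.pkl","rb")); im=p["image"]   # w3, taken at tool (512.9,376.9,94.3)
print(im[12:60,325].sum(1)//3); print(im[130:170,325]. tolist()[::3])
t=np.array([512.9,376.9,94.3]);Q=R.from_quat([.989,.147,0,0])
C=cloud(p);T=Q.inv().apply((C-t).reshape(-1,3)).reshape(C.shape)
for v in range(22,60,3): print(v,T[v,325],p["depth"][v,325])
for v in (141,142,143,145): print(v,T[v,325])
f=lambda v,z:Q.inv().apply(atz(p,(325,v),z)-t)
for v in (24,26,28): print(v,f(v,54),f(v,50))
t2,Q2,o=pose(); c,s=np.cos(-.19),np.sin(-.19)
tgt=np.array([586.2,192.8])-104*np.array([c,s]); print(tgt, Q2.inv().apply(np.array([*tgt,136])-t2)/10, np.arctan2(*Q2.as_matrix()[1::-1,0])+.19)
E
```

```text
[165 166 167 167 167 168 166 168 167 167 167 168 154 100  66  89  90  89
  89  89  89  89  89 100 121 129 128 129 128 129 129 129 130 129 130 130
 130 130 135 147 149 150 149 149 150 149 150 150]
[[165, 155, 158], [165, 155, 159], [165, 156, 158], [99, 93, 94], [56, 100, 124], [81, 143, 177], [82, 144, 179], [80, 141, 175], [81, 143, 178], [80, 142, 176], [79, 140, 173], [82, 146, 181], [55, 86, 115], [58, 85, 119]]
22 [117.3   0.2  93. ] 206.53452
25 [115.8   0.2  92.3] 206.25275
28 [103.9  -0.1  39.6] 158.82979
31 [102.7  -0.1  38.9] 158.51752
34 [101.3  -0.1  37.3] 157.32965
37 [100.3  -0.1  37.9] 158.17807
40 [99.1 -0.1 37.6] 158.18065
43 [97.8 -0.1 36.3] 157.29485
46 [96.6 -0.1 35.6] 156.97311
49 [95.7 -0.1 36.7] 158.29947
52 [94.5 -0.1 36. ] 157.89192
55 [93.4 -0.1 36. ] 158.25735
58 [92.2 -0.1 35.4] 157.98546
141 [60.1  0.  36.3]
142 [59.9 -0.  32.1]
143 [59.6 -0.  30. ]
145 [58.7 -0.  31.1]
24 [105.5  -0.1  40.3] [106.3  -0.1  44.3]
26 [104.7  -0.1  40.3] [105.5  -0.1  44.3]
28 [104.   -0.1  40.3] [104.8  -0.1  44.3]
[484.1 212.4] [-7.4 14.9 -0.2] 0.47886504533146246
```

Emit:
servo_tool([
  {"travel":[-3,6,0],"rot":[0,0,0.15],"gripper":255},
  {"travel":[-7.4,14.9,2],"rot":[0,0,0.479],"gripper":255},
  {"travel":[-7.4,14.9,5],"rot":[0,0,0.479],"gripper":255},
  {"travel":[-7.4,14.9,5],"rot":[0,0,0.479],"gripper":255},
  {"travel":[-7.4,14.9,5],"rot":[0,0,0.479],"gripper":255},
  {"travel":[-7.4,14.9,5],"rot":[0,0,0.479],"gripper":255},
  {"travel":[-7.4,14.9,5],"rot":[0,0,0.479],"gripper":255},
  {"travel":[-7.4,14.9,5],"rot":[0,0,0.479],"gripper":255},
])

```text
time_s: 8.25
tcp_pos: [485.0, 214.1, 86.2]
orientation: [-0.0, 0.996, -0.094, 0.001]
force: [-0.3, 0.6, -0.9]
width: 0.17
finger_force: 88.2
```

```bash
cat > g.py <<'E'
from h import *
import sys
np.set_printoptions(precision=2,suppress=True)
n=sys.argv[1]
t,Q,o=pose(); print(t,o["force"],o["width"],"yaw",np.arctan2(*Q.as_matrix()[1::-1,0]),"tz",Q.as_matrix()[:,2])
w=r.get_image("wrist"); s=r.get_image("side")
cv2.imwrite(f"pics/{n}w.png",w["image"]); cv2.imwrite(f"pics/{n}s.png",s["image"])
tip=t+Q.apply([103.3,-1.5,24.5]); win=np.array([586.2,192.8,38.])
print("tip est",tip,"side",proj(s,tip),"win side",proj(s,win),"wrist win",proj(w,win),"shoulder wrist",proj(w,t+Q.apply([103,-1.5,-5])))
for nm,p in (("w",w),("s",s)):
  for l in ("clip","clip_window"):
    for d in r.spot_point(p,l)[:2]: print(nm,l,d,atz(p,d["location"],38),Q.inv().apply(atz(p,d["location"],38)-t))
u,v=map(int,proj(s,win)); a=cv2.resize(s["image"][v-35:v+15,u-25:u+25],(600,600),interpolation=cv2.INTER_CUBIC)
b=w["image"][0:120,300:340]; b=cv2.resize(b,(200,600),interpolation=cv2.INTER_CUBIC)
print("crop side origin",u-25,v-35,"x12; wrist crop rows 0-120 cols 300-340 x5")
cv2.imwrite(f"pics/{n}m.png",np.hstack([a,b]))
import pickle; pickle.dump((w,s,t,Q.as_quat()),open(f"{n}.pkl","wb"))
E
python3 g.py h1
```

```text
[484.99 214.14  86.16] [-0.31  0.56 -0.95] 0.1698341992441316 yaw -0.18856623738379 tz [ 0.  0. -1.]
tip est [586.77 196.26  61.79] side (np.float64(304.1372045095933), np.float64(257.43010108756226)) win side (np.float64(305.08523452096813), np.float64(267.69192053889765)) wrist win (np.float64(329.2539334273824), np.float64(32.24272197807477)) shoulder wrist (np.float64(320.34504456686716), np.float64(-4.532844806662439))
w clip_window {'location': [325.7, 33.7], 'conf': 0.72} [585.93 194.37  38.  ] [102.8    0.54  48.28]
s clip {'location': [297.0, 267.5], 'conf': 0.37} [601.28 195.48  38.  ] [117.67  -3.43  48.31]
s clip_window {'location': [307.6, 269.5], 'conf': 0.5} [579.87 198.42  38.  ] [96.09 -2.3  48.28]
crop side origin 280 232 x12; wrist crop rows 0-120 cols 300-340 x5
```

View pics/h1m.png

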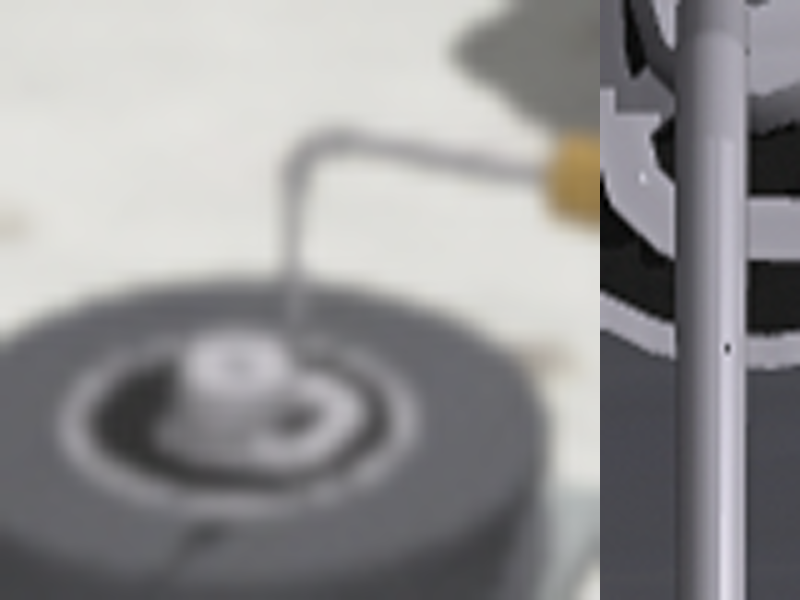

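The side crop shows the hook above and just behind the window, at crop (292,330). The wrist crop shows the blade over the window, with the bow's inner edge at row 39. I need one wider crop to find the window's ends.

```bash
python3 - <<'E'
from h import *
im=cv2.imread("pics/h1w.png")[0:75,273:373]; cv2.imwrite("pics/h1x.png",cv2.resize(im,None,fx=8,fy=8,interpolation=cv2.INTER_CUBIC))
E
```

```text
(no output)
```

View pics/h1x.png

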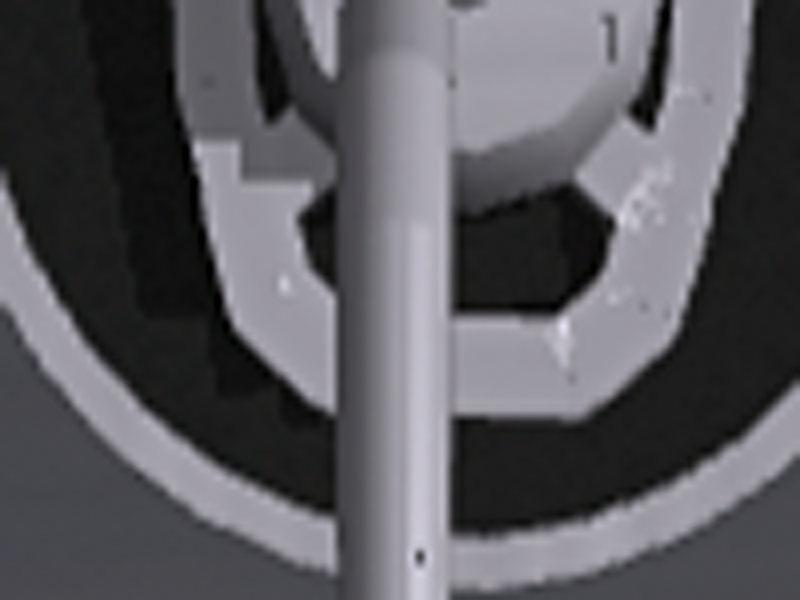

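The view shows the bow square to the blade. The window runs from col 310 to 350 with its middle at col 330.2, the bow's inner edge at row 39.4, the axle foot at about row 27 and the blade at col 322.4.

```bash
python3 - <<'E'
from h import *
import pickle
np.set_printoptions(precision=2,suppress=True)
w,s,t,q=pickle.load(open("h1.pkl","rb")); Q=R.from_quat(q)
f=lambda u,v,z:Q.inv().apply(atz(w,(u,v),z)-t)
C=cloud(w);z=C[...,2]
print("z: bow",np.median(z[42:49,332:343]),"face",np.median(z[110:140,345:380]),"seal",np.median(z[54:62,332:343]),"axle",np.median(z[2:14,335:348]))
fz=np.median(z[110:140,345:380])
for n,u,v,h in [("L",310.2,28,41),("R",350.1,28,41),("bow in",330,39.4,41),("bow out",330,51.6,41),("axle foot",330,26.9,41),("axle foot",330,26.9,38),("axle top edge",332,19,48)]: print(n,f(u,v,h))
T=Q.inv().apply((C-t).reshape(-1,3)).reshape(C.shape)
m=(T[...,2]<-5)&(T[...,2]>-14)&(w["depth"]>0);m[:, :300]=0;m[:,345:]=0;m[145:]=0
P=T[m]; print("blade y",np.median(P[:,1]))
P=P[(P[:,0]>62)&(P[:,0]<92)]; print("blade fit slope",np.polyfit(P[:,0],P[:,2],1))
m=np.zeros((480,640),bool);m[200:280,305:345]=1;P=T[m];P=P[P[:,2]<-15.5];print("handle y",np.median(P[:,1]),"fit",np.polyfit(P[:,0],P[:,2],1),np.median(P[:,2]))
im=w["image"].astype(int).sum(2)//3
print(im[140:165,322])
print([f(322,v,t[2]+10) for v in (152,153,154)])
E
```

```text
z: bow 41.897398835707456 face 1.675401891643253 seal 39.325051274242725 axle 48.854012024399324
L [104.37  -5.87  45.29]
R [104.4   10.55  45.28]
bow in [100.09   2.31  45.28]
bow out [95.44  2.35 45.27]
axle foot [104.79   2.28  45.28]
axle foot [105.39   2.33  48.29]
axle top edge [106.21   2.91  38.29]
blade y -1.0043666192243055
blade fit slope [  0.01 -11.37]
handle y -0.2560963864730925 fit [-0.23 -9.93] -17.042363686188
[156 157 156 155 156 157 155 157 156 157 162 147  82  64 103 130 129 130
 131 134 134 134 132 131 129]
[array([58.58, -0.9 , -9.93]), array([58.27, -0.9 , -9.93]), array([57.97, -0.9 , -9.93])]
```

Emit:
servo_tool([
  {"travel":[0.05,0.35,0],"rot":[0,0,0],"gripper":255},
  {"travel":[0.05,0.35,0.3],"rot":[0,0,0],"gripper":255},
  {"travel":[0.05,0.35,0.6],"rot":[0,0,0],"gripper":255},
  {"travel":[0.05,0.35,0.9],"rot":[0,0,0],"gripper":255},
  {"travel":[0.05,0.35,1.2],"rot":[0,0,0],"gripper":255},
  {"travel":[0.05,0.35,1.2],"rot":[0,0,0],"gripper":255},
  {"travel":[0.05,0.35,1.2],"rot":[0,0,0],"gripper":255},
])

```text
time_s: 9.25
tcp_pos: [484.2, 209.4, 73.1]
orientation: [0.0, 0.995, -0.095, -0.0]
force: [0.3, 1.0, -0.5]
width: 0.168
finger_force: 88.2
```

```bash
cat > k.py <<'E'
from h import *
import sys
np.set_printoptions(precision=2,suppress=True)
F=[];X=[]
for i in range(5):
    w=r.get_image("wrist"); t,Q,o=pose(); F.append(o["force"]);X.append(t)
print(o["time_s"],np.mean(X,0),"F",np.mean(F,0),np.std(F,0))
if len(sys.argv)>1:
    s=r.get_image("side"); a=cv2.resize(s["image"][240:285,275:335],(800,600),interpolation=cv2.INTER_CUBIC); 
    b=cv2.resize(w["image"][0:75,273:373],(400,300),interpolation=cv2.INTER_CUBIC); a[:300,400:]=b[:, :400] if sys.argv[1]=="b" else a[:300,400:]
    cv2.imwrite(f"pics/{sys.argv[2]}.png",a); cv2.imwrite(f"pics/{sys.argv[2]}w.png",w["image"])
E
python3 k.py
```

```text
9.5 [484.38 209.43  73.43] F [ 0.17 -0.11 -1.1 ] [0.38 0.71 0.45]
```

Emit:
servo_tool([
  {"travel":[0,0,0.2],"rot":[0,0,0],"gripper":255},
  {"travel":[0,0,0.4],"rot":[0,0,0],"gripper":255},
  {"travel":[0,0,0.4],"rot":[0,0,0],"gripper":255},
])

```text
time_s: 9.8
tcp_pos: [484.0, 209.3, 68.8]
orientation: [0.0, 0.995, -0.095, -0.0]
force: [-1.2, -0.5, -0.6]
width: 0.167
finger_force: 88.2
```

```bash
python3 k.py a k1
```

```text
10.05 [484.23 209.36  69.18] F [-0.11 -0.1  -0.61] [0.4  0.32 0.39]
```

View pics/k1.png

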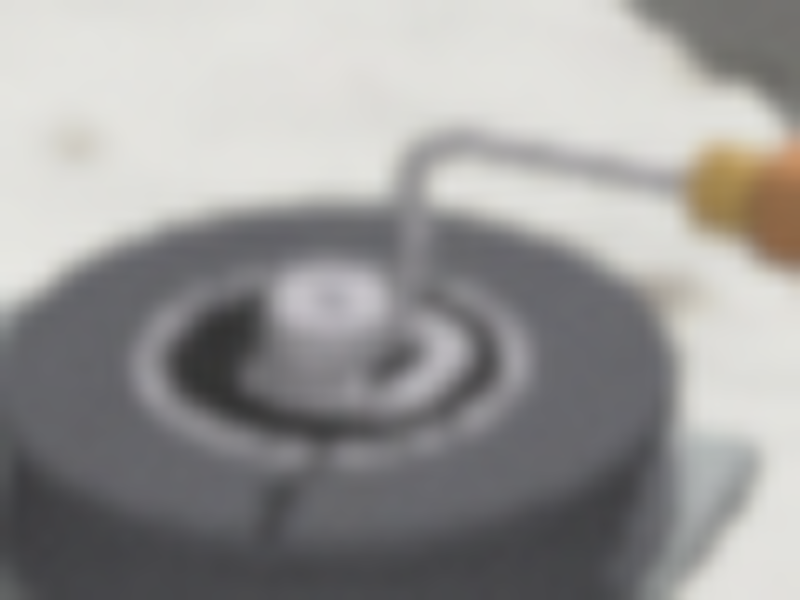

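The hook end is at crop (402,318), just right of the axle and above the dark window at (395,365), so it is lined up. Now I feel downward.

Emit:
servo_tool([
  {"travel":[0,0,0.1],"rot":[0,0,0],"gripper":255},
  {"travel":[0,0,0.2],"rot":[0,0,0],"gripper":255},
  {"travel":[0,0,0.2],"rot":[0,0,0],"gripper":255},
])

```text
time_s: 10.4
tcp_pos: [484.2, 209.3, 67.0]
orientation: [0.0, 0.995, -0.095, -0.0]
force: [-0.6, -0.8, 0.0]
width: 0.169
finger_force: 88.2
```

```bash
python3 k.py
```

```text
10.65 [484.27 209.38  67.23] F [-0.14  0.22 -0.52] [0.19 0.31 0.52]
```

Emit:
servo_tool([
  {"travel":[0,0,0.05],"rot":[0,0,0],"gripper":255},
  {"travel":[0,0,0.1],"rot":[0,0,0],"gripper":255},
  {"travel":[0,0,0.1],"rot":[0,0,0],"gripper":255},
])

```text
time_s: 10.95
tcp_pos: [484.2, 209.4, 66.1]
orientation: [0.0, 0.995, -0.095, -0.0]
force: [-0.3, -0.4, 0.3]
width: 0.168
finger_force: 88.2
```

```bash
python3 k.py
```

```text
11.2 [484.28 209.38  66.26] F [-0.04  0.4  -0.8 ] [0.31 0.31 0.29]
```

Emit:
servo_tool([
  {"travel":[0,0,0.05],"rot":[0,0,0],"gripper":255},
  {"travel":[0,0,0.1],"rot":[0,0,0],"gripper":255},
  {"travel":[0,0,0.1],"rot":[0,0,0],"gripper":255},
])

```text
time_s: 11.5
tcp_pos: [484.2, 209.4, 65.2]
orientation: [0.0, 0.995, -0.095, -0.0]
force: [0.1, 0.8, -1.8]
width: 0.168
finger_force: 88.2
```

```bash
python3 k.py
```

```text
11.75 [484.28 209.38  65.25] F [ 0.13  0.02 -0.89] [0.25 0.27 0.34]
```

Emit:
servo_tool([
  {"travel":[0,0,0.05],"rot":[0,0,0],"gripper":255},
  {"travel":[0,0,0.1],"rot":[0,0,0],"gripper":255},
  {"travel":[0,0,0.1],"rot":[0,0,0],"gripper":255},
])

```text
time_s: 12.05
tcp_pos: [484.3, 209.4, 64.2]
orientation: [0.0, 0.995, -0.095, -0.0]
force: [0.6, 1.1, -0.2]
width: 0.17
finger_force: 88.2
```

```bash
python3 k.py
```

```text
12.3 [484.3  209.38  64.28] F [ 0.19  0.4  -0.57] [0.76 0.34 0.3 ]
```

Emit:
servo_tool([
  {"travel":[0,0,0.04],"rot":[0,0,0],"gripper":255},
  {"travel":[0,0,0.08],"rot":[0,0,0],"gripper":255},
  {"travel":[0,0,0.08],"rot":[0,0,0],"gripper":255},
])

```text
time_s: 12.6
tcp_pos: [484.3, 209.4, 63.6]
orientation: [-0.0, 0.995, -0.095, 0.0]
force: [-0.6, 1.1, -0.2]
width: 0.173
finger_force: 88.2
```

```bash
python3 k.py
```

```text
12.85 [484.32 209.42  63.59] F [-0.5   0.04  0.76] [0.66 0.51 0.22]
```

Contact of about 1.3 N at TCP z 63.6, which matches the pulley face (tip reach 25.6 mm against 25 estimated). I back off 1 mm and pull softly to find the bow.

Emit:
servo_tool([
  {"travel":[0,0,-0.1],"rot":[0,0,0],"gripper":255},
  {"travel":[-0.1,0,-0.1],"rot":[0,0,0],"gripper":255},
  {"travel":[-0.2,0,-0.1],"rot":[0,0,0],"gripper":255},
  {"travel":[-0.2,0,-0.1],"rot":[0,0,0],"gripper":255},
])

```text
time_s: 13.25
tcp_pos: [482.3, 209.8, 64.4]
orientation: [0.0, 0.995, -0.095, 0.0]
force: [0.5, 0.4, -0.7]
width: 0.171
finger_force: 88.2
```

```bash
python3 k.py
```

```text
13.5 [482.37 209.76  64.44] F [ 0.95 -0.28 -0.87] [0.44 0.44 0.58]
```

Fx is just starting to rise (about 1 N). I keep pulling gently.

Emit:
servo_tool([
  {"travel":[-0.05,0,0],"rot":[0,0,0],"gripper":255},
  {"travel":[-0.1,0,0],"rot":[0,0,0],"gripper":255},
  {"travel":[-0.15,0,0],"rot":[0,0,0],"gripper":255},
  {"travel":[-0.15,0,0],"rot":[0,0,0],"gripper":255},
])

```text
time_s: 13.9
tcp_pos: [481.2, 210.1, 64.7]
orientation: [-0.0, 0.995, -0.095, 0.001]
force: [3.2, -0.5, -1.1]
width: 0.17
finger_force: 88.1
```

```bash
python3 k.py
```

```text
14.15 [481.14 210.07  64.67] F [ 3.2   0.05 -1.24] [0.2  0.42 0.57]
```

Hooked (3.2 N along the pull). Continuing slowly.

Emit:
servo_tool([
  {"travel":[-0.05,0,0],"rot":[0,0,0],"gripper":255},
  {"travel":[-0.1,0,0],"rot":[0,0,0],"gripper":255},
  {"travel":[-0.15,0,0],"rot":[0,0,0],"gripper":255},
  {"travel":[-0.2,0,0],"rot":[0,0,0],"gripper":255},
  {"travel":[-0.2,0,0],"rot":[0,0,0],"gripper":255},
])

```text
time_s: 14.65
tcp_pos: [479.4, 210.5, 64.8]
orientation: [-0.0, 0.995, -0.095, 0.001]
force: [5.0, 1.2, -0.9]
width: 0.167
finger_force: 88.1
```

```bash
python3 k.py
```

```text
14.9 [479.3  210.45  64.74] F [ 5.07 -0.09 -1.41] [0.39 0.26 0.24]
```

Emit:
servo_tool([
  {"travel":[-0.05,0,0],"rot":[0,0,0],"gripper":255},
  {"travel":[-0.1,0,0],"rot":[0,0,0],"gripper":255},
  {"travel":[-0.15,0,0],"rot":[0,0,0],"gripper":255},
  {"travel":[-0.2,0,0],"rot":[0,0,0],"gripper":255},
  {"travel":[-0.2,0,0],"rot":[0,0,0],"gripper":255},
])

```text
time_s: 15.4
tcp_pos: [477.5, 210.8, 64.8]
orientation: [-0.0, 0.995, -0.095, 0.001]
force: [5.5, -0.3, -0.9]
width: 0.169
finger_force: 88.1
```

```bash
python3 k.py
```

```text
15.65 [477.42 210.73  64.78] F [ 5.24 -0.36 -0.97] [0.41 0.34 0.23]
```

Emit:
servo_tool([
  {"travel":[-0.05,0,0],"rot":[0,0,0],"gripper":255},
  {"travel":[-0.1,0,0],"rot":[0,0,0],"gripper":255},
  {"travel":[-0.15,0,0],"rot":[0,0,0],"gripper":255},
  {"travel":[-0.2,0,0],"rot":[0,0,0],"gripper":255},
  {"travel":[-0.2,0,0],"rot":[0,0,0],"gripper":255},
])

```text
time_s: 16.15
tcp_pos: [474.4, 211.2, 64.3]
orientation: [0.0, 0.995, -0.095, -0.001]
force: [1.1, 0.4, -0.5]
width: 0.166
finger_force: 88.2
```

```bash
cat > m.py <<'E'
from h import *
w=r.get_image("wrist"); t,Q,o=pose()
cv2.imwrite("pics/m.png",w["image"])
for l in ("clip","clip_window"):
    for d in r.spot_point(w,l)[:1]: print(l,d,atz(w,d["location"],38),Q.inv().apply(atz(w,d["location"],38)-t))
E
python3 k.py; python3 m.py
```

```text
16.4 [474.4  211.21  64.27] F [ 0.72 -0.05 -0.47] [0.6  0.36 0.46]
clip_window {'location': [312.2, 16.7], 'conf': 0.7} [577.72315177 195.99048053  38.        ] [104.28409275  -4.59676514  26.081902  ]
```

The clip has let go (force dropped to 0.7 N). I draw it clear slowly.

Emit:
servo_tool([
  {"travel":[-0.1,0,0],"rot":[0,0,0],"gripper":255},
  {"travel":[-0.2,0,0],"rot":[0,0,0],"gripper":255},
  {"travel":[-0.3,0,0],"rot":[0,0,0],"gripper":255},
  {"travel":[-0.4,0,0],"rot":[0,0,0],"gripper":255},
  {"travel":[-0.5,0,0],"rot":[0,0,0],"gripper":255},
  {"travel":[-0.6,0,0],"rot":[0,0,0],"gripper":255},
  {"travel":[-0.7,0,0],"rot":[0,0,0],"gripper":255},
  {"travel":[-0.8,0,0],"rot":[0,0,0],"gripper":255},
  {"travel":[-0.9,0,0],"rot":[0,0,0],"gripper":255},
  {"travel":[-1.0,0,0],"rot":[0,0,0],"gripper":255},
  {"travel":[-1.1,0,0],"rot":[0,0,0],"gripper":255},
  {"travel":[-1.2,0,0],"rot":[0,0,0],"gripper":255},
  {"travel":[-1.3,0,0],"rot":[0,0,0],"gripper":255},
  {"travel":[-1.4,0,0],"rot":[0,0,0],"gripper":255},
  {"travel":[-1.5,0,0],"rot":[0,0,0],"gripper":255},
  {"travel":[-1.6,0,0],"rot":[0,0,0],"gripper":255},
  {"travel":[-1.6,0,0],"rot":[0,0,0],"gripper":255},
])

```text
time_s: 18.25
tcp_pos: [459.2, 214.2, 64.5]
orientation: [-0.0, 0.995, -0.095, 0.0]
force: [-0.7, -0.0, -0.6]
width: 0.166
finger_force: 88.1
```

```bash
python3 k.py; python3 - <<'E'
import cv2,numpy as np
from h import *
w=r.get_image("wrist");s=r.get_image("side")
a=cv2.resize(w["image"][0:120,240:400],(800,600),interpolation=cv2.INTER_CUBIC)
a[300:,:300]=cv2.resize(s["image"][240:290,280:330],(300,300),interpolation=cv2.INTER_CUBIC)
cv2.imwrite("pics/n1.png",a)
E
```

```text
18.5 [459.23 214.22  64.47] F [ 0.07 -0.26 -1.1 ] [0.38 0.49 0.82]
```

View pics/n1.png

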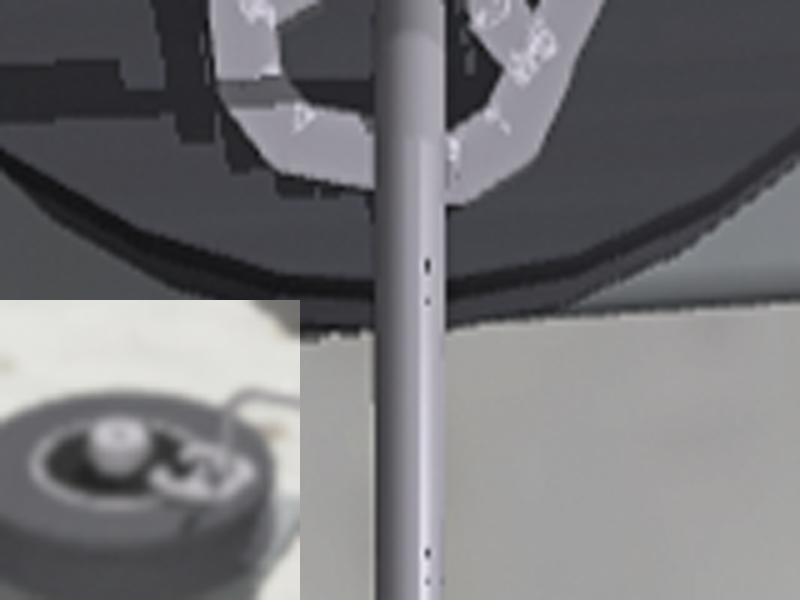

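The clip lies flat on the pulley, clear of the axle, with a gap visible in the inset, and the hook is still in its window. I ease the hook off the bow and lift straight up.

Emit:
servo_tool([
  {"travel":[0.05,0,0],"rot":[0,0,0],"gripper":255},
  {"travel":[0.1,0,0],"rot":[0,0,0],"gripper":255},
  {"travel":[0.1,0,-0.2],"rot":[0,0,0],"gripper":255},
  {"travel":[0.1,0,-0.4],"rot":[0,0,0],"gripper":255},
  {"travel":[0.1,0,-0.8],"rot":[0,0,0],"gripper":255},
  {"travel":[0.1,0,-1.5],"rot":[0,0,0],"gripper":255},
  {"travel":[0.1,0,-4],"rot":[0,0,0],"gripper":255},
  {"travel":[0.1,0,-7.5],"rot":[0,0,0],"gripper":255},
  {"travel":[0.1,0,-7.5],"rot":[0,0,0],"gripper":255},
])

```text
time_s: 19.5
tcp_pos: [462.5, 214.9, 146.0]
orientation: [-0.002, 0.995, -0.095, 0.004]
force: [0.9, -0.5, -0.6]
width: 0.17
finger_force: 88.1
```

```bash
python3 - <<'E'
from h import *
np.set_printoptions(precision=2,suppress=True)
t,Q,o=pose(); print(t,o["force"],o["width"])
w=r.get_image("wrist"); s=r.get_image("scene")
for n,p in (("wr",w),("sc",s)):
  for l in ("clip","clip_window","idler"):
    for d in r.spot_point(p,l)[:1]: print(n,l,d["conf"],d["location"],atz(p,d["location"],0 if l=="idler" else 38),atd(p,d["location"]))
y=np.arctan2(*Q.as_matrix()[1::-1,0]); print("yaw",y,"rot tool z",y-.29, "travel to above rest",Q.inv().apply(np.array([513.2,377.2,137])-t)/10)
E
```

```text
[462.54 214.93 146.  ] [ 0.88 -0.45 -0.61] 0.16979630319710595
wr clip 0.63 [325.6, 37.9] [573.3  193.19  38.  ] [551.54 197.72 157.35]
wr clip_window 0.9 [320.4, 60.1] [562.53 198.22  38.  ] [546.   200.28 157.6 ]
wr idler 0.86 [325.8, 5.7] [598.58 188.19   0.  ] [560.27 196.01 154.83]
sc clip 0.64 [247.7, 220.2] [542.39 347.06  38.  ] [452.09 198.6  167.01]
sc clip_window 0.43 [295.0, 246.1] [562.66 190.6   38.  ] [560.35 187.7   41.15]
sc idler 0.77 [308.9, 249.7] [605.91 192.13   0.  ] [574.97 156.2   41.17]
yaw -0.1901778894317389 rot tool z -0.4801778894317389 travel to above rest [  1.9  -16.89   1.  ]
```

Emit:
servo_tool([
  {"travel":[0.5,-4,0],"rot":[0,0,-0.12],"gripper":255},
  {"travel":[1,-8,0],"rot":[0,0,-0.24],"gripper":255},
  {"travel":[1.5,-12,0.5],"rot":[0,0,-0.36],"gripper":255},
  {"travel":[1.9,-16.9,1],"rot":[0,0,-0.48],"gripper":255},
  {"travel":[1.9,-16.9,1],"rot":[0,0,-0.48],"gripper":255},
  {"travel":[1.9,-16.9,1],"rot":[0,0,-0.48],"gripper":255},
  {"travel":[1.9,-16.9,1],"rot":[0,0,-0.48],"gripper":255},
  {"travel":[1.9,-16.9,1],"rot":[0,0,-0.48],"gripper":255},
])

```text
time_s: 20.7
tcp_pos: [511.1, 375.5, 130.5]
orientation: [-0.0, 0.99, 0.144, 0.001]
force: [-1.0, -0.3, -0.6]
width: 0.168
finger_force: 88.3
```

```bash
python3 k.py; python3 - <<'E'
from h import *
np.set_printoptions(precision=2,suppress=True)
t,Q,o=pose(); print(t,o["force"]); w=r.get_image("wrist")
for l in ("rest","clip","pick"):
    for d in r.spot_point(w,l)[:1]: print(l,d,atz(w,d["location"],0))
y=np.arctan2(*Q.as_matrix()[1::-1,0]); print("yaw",y,Q.inv().apply(np.array([513.2,377.2,47])-t)/10)
# handle pitch in the grasp
C=cloud(w);T=Q.inv().apply((C-t).reshape(-1,3)).reshape(C.shape);P=T[195:275,310:338].reshape(-1,3);P=P[(P[:,2]<-12)&(P[:,2]>-22)];print(np.polyfit(P[:,0],P[:,2],1),np.median(P,0))
E
```

```text
20.95 [511.05 375.66 130.56] F [-0.14 -0.21 -0.63] [0.61 0.48 0.56]
[510.99 375.87 130.29] [-0.94 -0.19 -0.1 ]
clip {'location': [630.2, 179.6], 'conf': 0.21} [598.65 188.41   0.  ]
pick {'location': [319.8, 329.9], 'conf': 0.78} [431.51 354.9    0.  ]
yaw 0.2889169110146335 [ 0.24 -0.06  8.33]
[  0.   -17.27] [ 34.7   -0.65 -17.13]
```

Emit:
servo_tool([
  {"travel":[0.24,-0.08,2],"rot":[0,0,0],"gripper":255},
  {"travel":[0.24,-0.08,4.5],"rot":[0,0,0],"gripper":255},
  {"travel":[0.24,-0.08,6],"rot":[0,0,0],"gripper":255},
  {"travel":[0.24,-0.08,7],"rot":[0,0,0],"gripper":255},
  {"travel":[0.24,-0.08,7.5],"rot":[0,0,0],"gripper":255},
  {"travel":[0.24,-0.08,7.8],"rot":[0,0,0],"gripper":255},
  {"travel":[0.24,-0.08,7.8],"rot":[0,0,0],"gripper":255},
])

```text
time_s: 21.85
tcp_pos: [513.1, 378.0, 52.0]
orientation: [-0.0, 0.99, 0.144, 0.0]
force: [-0.3, 0.4, -1.6]
width: 0.17
finger_force: 88.3
```

```bash
python3 k.py
```

```text
22.1 [513.32 378.1   52.47] F [-0.06 -0.63 -0.85] [0.44 0.45 0.09]
```

Emit:
servo_tool([
  {"travel":[0,0.06,0.1],"rot":[0,0,0],"gripper":255},
  {"travel":[0,0.06,0.2],"rot":[0,0,0],"gripper":255},
  {"travel":[0,0.06,0.3],"rot":[0,0,0],"gripper":255},
  {"travel":[0,0.06,0.4],"rot":[0,0,0],"gripper":255},
  {"travel":[0,0.06,0.45],"rot":[0,0,0],"gripper":255},
  {"travel":[0,0.06,0.45],"rot":[0,0,0],"gripper":255},
])

```text
time_s: 22.7
tcp_pos: [513.2, 377.1, 47.6]
orientation: [0.0, 0.99, 0.144, 0.0]
force: [-1.6, -3.3, 4.7]
width: 0.166
finger_force: 89.1
```

```bash
python3 k.py
```

```text
22.95 [513.2  377.08  47.54] F [-2.54 -3.68  4.91] [0.74 0.62 0.68]
```

It is seated at the original height with light contact. Release and rise.

Emit:
servo_tool([
  {"travel":[0,0,0],"rot":[0,0,0],"gripper":190},
  {"travel":[0,0,0],"rot":[0,0,0],"gripper":150},
  {"travel":[0,0,0],"rot":[0,0,0],"gripper":110},
  {"travel":[0,0,0],"rot":[0,0,0],"gripper":110},
  {"travel":[0,0,0],"rot":[0,0,0],"gripper":110},
  {"travel":[0,0,-2],"rot":[0,0,0],"gripper":110},
  {"travel":[0,0,-6],"rot":[0,0,0],"gripper":110},
  {"travel":[0,0,-10],"rot":[0,0,0],"gripper":110},
  {"travel":[0,0,-14],"rot":[0,0,0],"gripper":110},
  {"travel":[0,0,-14],"rot":[0,0,0],"gripper":110},
  {"travel":[0,0,-14],"rot":[0,0,0],"gripper":110},
])

```text
time_s: 24.05
tcp_pos: [513.6, 377.7, 188.8]
orientation: [-0.001, 0.99, 0.144, 0.002]
force: [0.1, 1.4, -1.1]
width: 0.571
finger_force: 0.0
```

```bash
python3 k.py; python3 - <<'E'
from h import *
np.set_printoptions(precision=2,suppress=True)
t,Q,o=pose(); w=r.get_image("wrist"); C=cloud(w)
for l in ("pick","pick_neck","rest","clip","clip_window"):
    for d in r.spot_point(w,l)[:1]: print(l,round(d["conf"],2),d["location"],atz(w,d["location"],0 if l=="rest" else 56 if "pick" in l else 38),atd(w,d["location"]))
hsv=cv2.cvtColor(w["image"],cv2.COLOR_BGR2HSV)
m=(hsv[...,1]>140)&(C[...,2]>60)&(C[...,2]<75)&(abs(C[...,0]-512)<60)&(abs(C[...,1]-377)<40)
P=C[m];k=P[P[:,2]>62];d=np.linalg.eigh(np.cov(k[:,:2].T))[1][:,-1];d*=np.sign(d[0]);s=(k[:,:2]-k[:,:2].mean(0))@d
print("yaw",np.arctan2(d[1],d[0]),"mean",k.mean(0),"slope z",np.polyfit(s,k[:,2],1),s.min(),s.max())
S=r.get_image("scene")
for l in ("clip","clip_window","pick"):
    for d in r.spot_point(S,l)[:1]: print(l,d,atz(S,d["location"],38),atd(S,d["location"]))
E
```

```text
24.3 [512.66 376.99 185.25] F [-0.15 -0.28 -0.5 ] [0.5  0.4  0.36]
pick 0.95 [321.4, 225.4] [510.47 377.71  56.  ] [512.81 378.41  65.07]
pick_neck 0.73 [322.8, 139.7] [565.69 393.36  56.  ] [566.04 393.49  63.13]
rest 0.94 [322.1, 209.1] [509.44 376.81   0.  ] [523.46 381.13  64.71]
clip 0.9 [589.7, 206.0] [575.6  194.66  38.  ] [575.61 195.32  38.92]
clip_window 0.66 [577.4, 219.6] [563.84 198.53  38.  ] [563.88 198.97  38.62]
yaw 0.5003746789652094 mean [567.6  392.12  62.78] slope z [-0.06 62.78] -6.339880777746955 2.9256234987496272
clip {'location': [296.2, 242.2], 'conf': 0.39} [573.81 199.28  38.  ] [572.61 197.78  39.61]
clip_window {'location': [293.6, 243.7], 'conf': 0.55} [565.91 199.37  38.  ] [564.57 197.67  39.82]
pick {'location': [232.7, 212.2], 'conf': 0.65} [534.78 400.94  38.  ] [519.5  373.63  60.2 ]
```

The pick is back at its original pose and height, and the clip lies on the pulley's face about 23 mm from the axle's axis. Handing in.

```bash
python3 -c "
from bench import r
print(r.job_done())"
```

```text
the job is handed in; nothing more can be done
None
```

The job is handed in after about 24 s of the 64 s allowed: the clip lies flat on the pulley's face, about 23 mm from the axle's axis and clear of it, and the pick is back in its rest; the tip touched the face at about 1 N and the pull read about 5 N, the verdict itself was not shown, and I did not re-measure the spanner, tub and tin.

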